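Release the test bar from its quick-change head and lay it in the V-blocks

TASK

Pull back the sprung collar of the quick-change head until the head lets go of the steel test bar, then draw the bar straight out of its socket and lay it in the pair of V-blocks for checking. Lay it down gently, do not drop it: its thick barrel must rest fully down in both Vs, about centred between them with the flange clear of the blocks (either end may point to the robot), and the collar must have sprung home again. Leave everything else on the bench where it is.

Things in the scene. Friction and masses are not known exactly. Their poses are not given: they have to be found in the camera images.
- head: quick-change head, fixed: grey pedestal (foot plate 86x92 mm at x 65..151) carrying a level housing (53 mm diameter, x 75..147 mm, top 112 mm above the bench); in front of it a steel nose with the sprung collar round it, x 0..55 mm, 30 mm nose bare from there to 75. Origin on the bench below the socket mouth, z up; +x runs level from the mouth back into the head. The bar sticks out to -x
- socket_mouth (a point): centre of the mouth of the head's socket, on the bar's axis, 85 mm above the bench; axes as the head's. The socket is a plain oiled bore, 0.5 mm wider all round than the bar's shank, 65 mm deep
- collar_grip (a point): on the axis at the middle of the collar's knurled grip, 24 mm behind the mouth (collar home), 85 mm above the bench; moves with the collar, axes as the head's. Grip: 44 mm in diameter, 42 mm long (3 to 45 mm behind the mouth), can be pinched across from above; behind it a raised rim, 51 mm in diameter, 7 mm wide
- collar (a joint): collar travel, m: 0 home, 0.012 fully back along the head's +x (away from the bar). Spring 6 N at home, 12 N fully back, friction adds a few N. Near 0.008 two pins leave the bar's groove and an ejector pushes the bar 11 mm out; it stays in the socket. Let go, the collar then stays about 0.0075 back (pins ride on the shank) until the bar is drawn 10 mm further; then it springs home by itself
- test_bar: ground steel test bar, about 0.4 kg, loose. Origin on its axis, mid-barrel; +x along the axis to the shank. Barrel 28 mm diameter, x -60..60 mm; flange 36 mm, x 60..68; shank 17.4 mm, x 68..116, with a locking groove. Locked, it lies along the head's x, 85 mm above the bench (droop up to 1.5 degrees), origin 70 mm before the mouth, 46 mm of shank in the socket. Centre of mass near x = 10 mm
- shank_end (a point): centre of the end face of the bar's shank, at x = 116 mm of the bar, on its axis; it is out of the socket when it lies in front of the mouth
- v_rest: two equal dark steel V-blocks on a grey base plate (136x72x14 mm), fixed. Origin on the bench under its centre, z up; the Vs run along its x. Blocks 14 mm thick along x, centres at x = -38 and +38 mm (62 mm clear between them), 56 mm wide, tops 77 mm above the bench, 90 degree Vs 44 mm wide at the top
- v_axis (a point): where the axis of the bar's barrel lies when it rests fully in both Vs: 75 mm above the bench, midway between the blocks; axes as v_rest
- screwdriver: bystander: screwdriver with a yellow handle, 191 mm long, 20 mm high, lying loose; origin at its centre, on the bench
- caliper: bystander: vernier caliper, 220 mm long, 9 mm high, lying loose; origin at its centre, on the bench
- loupe: bystander: black standing magnifier, 38 mm in diameter, 36 mm high, loose; origin under its centre
- steel_gear: bystander: small steel spur gear, 36 mm in diameter, 18 mm high, loose; origin under its centre
There are look-alikes about, which are no part of the job. What is shaped like the head but purple is not meant.

How it is judged:
By the outcome, as a careful person would: the job done as asked, in the order asked, and still so for the second after the job is handed in, with the robot touching nothing.
It also fails if it takes over 51 s, if anything falls off the work surface, if the arm or the gripper's body presses on something with over 40 N, if the wrist force passes 120 N, or if a joint passes its speed limit or range.

ROBOT

A 7-joint arm with a two-finger parallel gripper is mounted at the origin on the work surface; the furniture and walls round the work are solid. World frame = base frame: x ahead of the robot, y to its left, z up, the work surface at z = 0. Lengths are in mm, angles in rad, forces in N, time in s.
With the tool pointing down it reaches from about 425 to 950 mm from the base axis. Payload 4.7 kg.
Tool frame: the origin (TCP) lies at the very end of the fingers, on their centre line; the grasp point (between the pads) lies 19 mm behind it; z points along the fingers, y is the line along which they close (so a half turn about z gives the same grasp; the last joint's range is limited). The gripper opens to 85 mm and grips with 20 to 120 N. Pads are 22 mm wide; open, the fingers measure 114 mm over their backs; the gripper's body (76 mm by 85 mm) begins 54 mm behind the grasp point. The pads swing forward as they close: fully open they stand 13 mm farther back than shut.
Start: joints at [1.288, 0.469, -0.049, 1.532, 0.024, 1.141, -0.082], TCP at [169.528, -653.382, 231.335] pointing down, gripper open.
Joint ranges: [-2.59, 2.59], [-0.33, 1.99], [-1.39, 1.29], [0.1, 2.45], [-1.04, 4.18], [0.21, 1.99], [-2.66, 2.66]. Speed limits (rad/s): [2.57, 2.57, 3.14, 3.14, 3.14, 3.14, 3.14].

INTERFACE

Orientations are given as a unit quaternion [x, y, z, w].
In Python, from workcell import manip, grab_frame, camera_params, spotter gives the robot as it stands.
- The arm moves only by the tool servo_tool, never from a script. Its argument "plan" is a list of rows, each an object with "delta_pos": the shift along the tool's x, y, z as a fraction of full scale, a list of three; "delta_rot": the turn, a rotation vector about the tool's x, y, z as a fraction of full scale, a list of three. A call has 1 to 12 rows; each row shifts and turns the commanded pose from where the row before left it, along the tool's axes as they then stand; what a row does not reach is not made up. Full scale, the value 1, is 0.15 m for a shift and pi/2 rad for a turn. A row lasts 1/12 s, in which the tool goes at most 41.7 mm and 7.16 degrees, less where a joint would pass 70% of its speed; a pose out of reach is approached as far as the arm can. A call with a number of a shift or a turn outside -1 to 1 is refused whole. A call with a gripper value outside its range is refused whole. "jaw" is the finger opening in mm, from 0 to 85.4, set as the call begins (left out, the last holds). The fingers move at their own pace and stop on an object; "force" is the grip in N (left out, the last holds). Time passes only in rows, so rows that do not move let the fingers close. It gives the time, the measured TCP pose, the force, the opening and the grip force at its end, in the units of the state.
- manip.get_obs(): the state, without advancing time (a new reading comes with each control period).
- grab_frame(name): name is "scene" or "top" or "wrist"; returns the picture (480x640x3 uint8, red, green, blue); there is no depth.
- camera_params(name): a dict with "K" (3x3 intrinsics, pixels), "D" ([k1, k2, p1, p2, k3] as OpenCV has them; the pictures are not rectified), "camera_from_world" (4x4, takes a point from world to camera coordinates); the wrist camera has in their place "hand_eye" (4x4, takes a point from camera to tool coordinates, whose origin is the TCP and whose axes are the flange's). Camera axes: x right, y down, z forward; pixel columns grow to the right and rows downward; lengths in mm; the calibration is good to about 2 mm. A picture is of the moment at which its call begins: read the wrist's pose just before it. camera_params takes no time and is no camera call.
- manip.close_job(): hands the job in; it is judged then, once.
Trained networks look in the newest picture that a camera, given by its name, has taken for a name from the list of things; names that differ only in an ending like _2 or _b are one class to them, and where a whole thing is asked for, a point or a joint stands for the part that bears it (a point fixed in the world has none). Each returns a list of dicts, best first, with "conf" (0 to 1); they miss things now and then, are a little off and sometimes report something else, mostly with a low value. They report only what shows in the picture. A call takes as long as a camera call. They do not tell look-alikes from the thing itself.
- spotter.find_in(target, camera): "rect" ([centre column, centre row, width, height] in pixels, round what is visible of it).
- spotter.pinpoint(target, camera): "position" ([column, row] in pixels: a listed point, or the origin of a listed thing).
The state is a dict: "time": time; "qpos": joint angles; "joint_vel": joint speeds; "joint_efforts": joint torques, N m; "tool_pos": TCP position; "tcp_rot": TCP orientation; "wrist_force": force on the tool from outside, world axes, zero at the start; "moment": the same for the moment, N m; "gripper_width": finger opening in mm; "grip_force": force on a finger pad.
Only numpy, scipy, OpenCV 4.12 (cv2) and the standard library are available. Lean on these libraries where they do the work, as an engineer would, in place of code of your own. Each camera call takes 0.05 s, during which the arm holds its last target. There are 200 camera calls.

## Working session

There is one attempt and no reset: what is moved stays moved. The work goes in short steps, Python scripts to look and compute and a tool call to move; the robot and the scene stay as the last step left them, time stands still between calls to the robot, and variables do not carry over. Pictures are saved under pics/ and viewed, at most 10 in all, crops included, and the job is handed in when it is done.

Besides the shell and the picture viewer there is one more tool, called after ">>>" as name(argument=value, ...), one argument or row to a line, values as JSON. servo_tool: Moves the arm, as the interface text tells. Shift numbers are shares of 0.15 m and turn numbers shares of pi/2 rad, none past 1 either way. Its arguments: {"type":"object","properties":{"plan":{"type":"array","items":{"type":"object","properties":{"delta_pos":{"type":"array","items":{"type":"number"}},"delta_rot":{"type":"array","items":{"type":"number"}}}}},"jaw":{"type":"number"},"force":{"type":"number"}},"required":["plan"]}

```bash
mkdir -p pics; ls; cat > h.py <<'E'
import numpy as np, cv2
from workcell import manip, grab_frame, camera_params, spotter
from scipy.spatial.transform import Rotation as R
def save(n,im): cv2.imwrite('pics/'+n+'.png',im[:,:,::-1])
def cam(name,obs=None):
    p=camera_params(name); K=np.array(p['K']);D=np.array(p['D'])
    if 'camera_from_world' in p: T=np.array(p['camera_from_world'])
    else:
        o=obs or manip.get_obs(); W=np.eye(4); W[:3,:3]=R.from_quat(o['tcp_rot']).as_matrix(); W[:3,3]=o['tool_pos']
        T=np.linalg.inv(W@np.array(p['hand_eye']))
    return K,D,T
def ray(c,px):
    K,D,T=c; u=cv2.undistortPoints(np.array([[px]],float),K,D)[0,0]
    Rm=T[:3,:3]; return -Rm.T@T[:3,3], Rm.T@np.array([u[0],u[1],1])
def onz(c,px,z):
    o,d=ray(c,px); return o+d*(z-o[2])/d[2]
def proj(c,P):
    K,D,T=c; return cv2.projectPoints(np.array(P,float).reshape(-1,3),cv2.Rodrigues(T[:3,:3])[0],T[:3,3],K,D)[0][:,0]
E
python3 - <<'E'
from h import *
np.set_printoptions(precision=1,suppress=True)
o=manip.get_obs();print(o['time'],o['tool_pos'],o['tcp_rot'],o['wrist_force'])
for n in ['top','scene']:
    im=grab_frame(n);save(n+'0',im);c=cam(n)
    for t,z in [('socket_mouth',85),('collar_grip',85),('test_bar',85),('shank_end',85),('v_axis',75),('v_rest',0),('head',0)]:
        for r in spotter.pinpoint(t,n)[:3]: print(n,t,round(r['conf'],2),np.array(r['position']),onz(c,r['position'],z))
E
```

```text
pics
0.0 [ 169.3 -652.8  230.2] [ 1.   0.1 -0.  -0. ] [-0.2 -0.1  0.2]
top socket_mouth 0.81 [263.4 343.2] [255.7 124.7  85. ]
top collar_grip 0.91 [264.3 329.7] [284.5 123.2  85. ]
top collar_grip 0.8 [420.2 174.3] [ 622.7 -209.3   85. ]
top collar_grip 0.55 [329.  202.6] [559.1 -12.5  85. ]
top test_bar 0.82 [419.  214.7] [ 534.9 -206.7   85. ]
top test_bar 0.28 [420.8 173.6] [ 624.2 -210.6   85. ]
top shank_end 0.58 [329.3 199.1] [566.7 -13.1  85. ]
top shank_end 0.57 [199.3 285.5] [376.9 265.5  85. ]
top v_axis 0.89 [330.6 197.8] [570.6 -15.9  75. ]
top v_rest 0.67 [330.5 203.7] [565.  -16.3   0. ]
top head 0.93 [270.3 333.3] [263.5 119.5   0. ]
top head 0.59 [414.7 188.8] [ 601.9 -212.     0. ]
scene socket_mouth 0.8 [349.7 197.3] [ 594.4 -200.3   85. ]
scene socket_mouth 0.76 [332.  319.2] [256.7 132.   85. ]
scene collar_grip 0.7 [331.  307.2] [283.2 112.4  85. ]
scene collar_grip 0.69 [342.2 187.9] [ 647.4 -222.1   85. ]
scene collar_grip 0.42 [284.4 216.5] [606.9 -20.6  85. ]
scene test_bar 0.55 [367.6 205.1] [ 536.8 -204.5   85. ]
scene v_axis 0.81 [292.  230.8] [557.7  -5.4  75. ]
scene v_rest 0.93 [293.  256.3] [573.2 -17.3   0. ]
scene head 0.61 [349.4 229.8] [ 590.4 -199.     0. ]
```

View pics/top0.png

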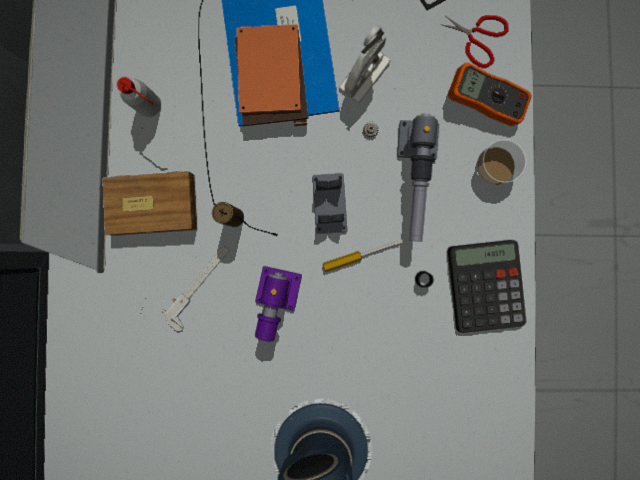

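View pics/scene0.png

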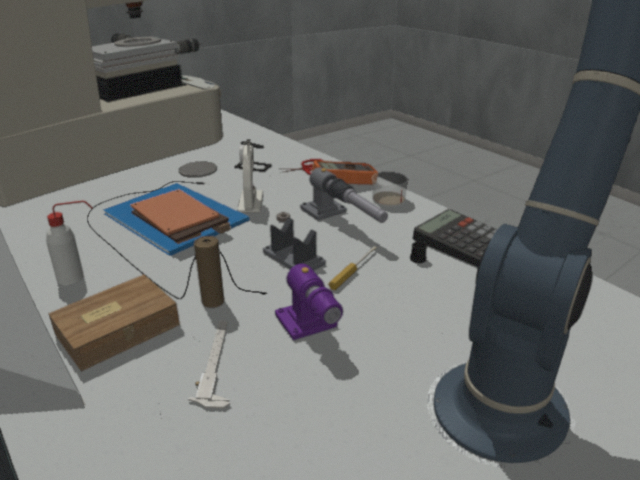

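Candidates for "the head":
- Purple one at top px (275,295), scene px (315,310). This is the look-alike.
- Grey pedestal with collar and bar at top px (418,175), scene px (340,190). This matches the description, so I choose it.

The V-rest at top px (330,204) is the only one with two dark Vs. Loupe at (424,280), gear at (370,130), screwdriver at (360,258), caliper at (195,290).

Next is a close crop of the choice.

```bash
python3 - <<'E'
from h import *
np.set_printoptions(precision=3,suppress=True)
im=cv2.imread('pics/top0.png')[100:260,300:460]; cv2.imwrite('pics/crop0.png',cv2.resize(im,(600,600),interpolation=cv2.INTER_CUBIC))
o=manip.get_obs(); M=R.from_quat(o['tcp_rot']).as_matrix(); print(o['time'],M); p=camera_params('wrist');print(np.array(p['hand_eye']),np.array(p['K']))
d=np.array([560,-150,330])-o['tool_pos']; print(M.T@d/150, d)
c=cam('top')
for px in [(418,240),(421,182),(424,160),(427,117)]: print(onz(c,px,85))
for px in [(328,176),(331,232)]: print(onz(c,px,77))
E
```

```text
0.8 [[ 0.968  0.251  0.   ]
 [ 0.251 -0.968 -0.   ]
 [ 0.     0.    -1.   ]]
[[   0.001   -0.966   -0.257   64.629]
 [   1.       0.001    0.       0.113]
 [  -0.      -0.257    0.966 -141.759]
 [   0.       0.       0.       1.   ]] [[403.099   0.    316.592]
 [  0.    403.099 238.736]
 [  0.      0.      1.   ]]
[ 3.362 -2.595 -0.658] [390.484 503.387  98.653]
[ 480.402 -204.667   85.   ]
[ 605.913 -211.035   85.   ]
[ 654.029 -217.599   85.   ]
[ 748.919 -224.424   85.   ]
[618.16   -9.753  77.   ]
[495.935 -17.54   77.   ]
```

View pics/crop0.png

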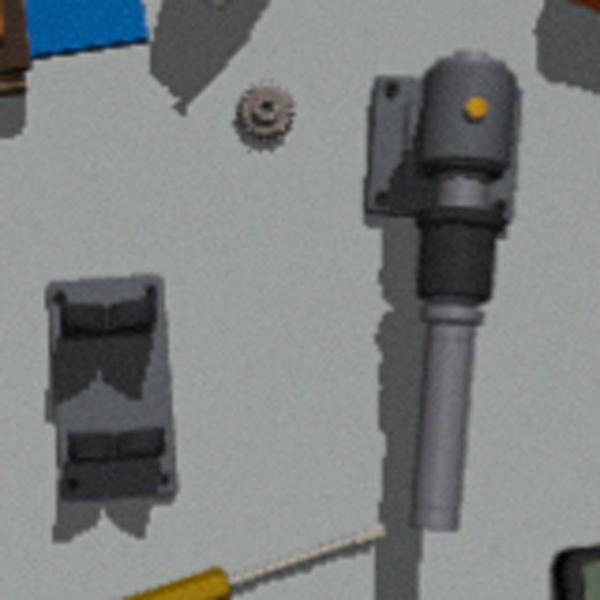

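Crop shows the right one: grey head with amber button at (475,108), collar at (455,260), flange at (452,315), bar down to (440,525). The screwdriver tip at (380,530) is near the bar's free end.

>>> servo_tool(
  plan=[
    {"delta_pos":[0,0,-0.22],"delta_rot":[0,0,0.0685]},
    {"delta_pos":[0,0,-0.22],"delta_rot":[0,0,0.0685]},
    {"delta_pos":[0,0,-0.22],"delta_rot":[0,0,0.0685]},
    {"delta_pos":[0.1475,-0.22,0],"delta_rot":[0,0,0]},
    {"delta_pos":[0.1475,-0.22,0],"delta_rot":[0,0,0]},
    {"delta_pos":[0.1475,-0.22,0],"delta_rot":[0,0,0]},
    {"delta_pos":[0.1475,-0.22,0],"delta_rot":[0,0,0]},
    {"delta_pos":[0.1475,-0.22,0],"delta_rot":[0,0,0]},
    {"delta_pos":[0.1475,-0.22,0],"delta_rot":[0,0,0]},
    {"delta_pos":[0.1475,-0.22,0],"delta_rot":[0,0,0]},
    {"delta_pos":[0.1475,-0.22,0],"delta_rot":[0,0,0]},
  ],
  jaw=85,
)

```text
time: 1.72
tool_pos: [365.1, -400.5, 330.7]
tcp_rot: [0.999, -0.035, 0.0, 0.0]
wrist_force: [0.5, 0.4, -0.4]
gripper_width: 84.9
grip_force: 0.0
```

>>> servo_tool(
  plan=[
    {"delta_pos":[0.1475,-0.22,0]},
    {"delta_pos":[0.1475,-0.22,0]},
    {"delta_pos":[0.1475,-0.22,0]},
    {"delta_pos":[0.1475,-0.22,0]},
    {"delta_pos":[0.1475,-0.22,0]},
    {"delta_pos":[0.1475,-0.22,0]},
    {"delta_pos":[0.1475,-0.22,0]},
    {"delta_pos":[0.1475,-0.22,0]},
    {"delta_pos":[0,0,0]},
    {"delta_pos":[0,0,0]},
  ],
)

```text
$.plan[0]: bad value
```

```bash
python3 - <<'E'
from h import *
np.set_printoptions(precision=1,suppress=True)
o=manip.get_obs(); c=cam('wrist',o); im=grab_frame('wrist'); save('w1',im)
M=R.from_quat(o['tcp_rot']).as_matrix();print(o['time'],o['tool_pos'],M[:,0]*100)
for t,z in [('socket_mouth',85),('collar_grip',85),('test_bar',85),('v_axis',75),('v_rest',0),('head',0)]:
    for r in spotter.pinpoint(t,'wrist')[:2]: print(t,round(r['conf'],2),np.array(r['position']),onz(c,r['position'],z))
E
```

```text
1.7167 [ 365.1 -400.5  330.7] [99.8 -6.9  0.1]
test_bar 0.85 [72.6 18.4] [ 535.5 -203.7   85. ]
```

View pics/w1.png

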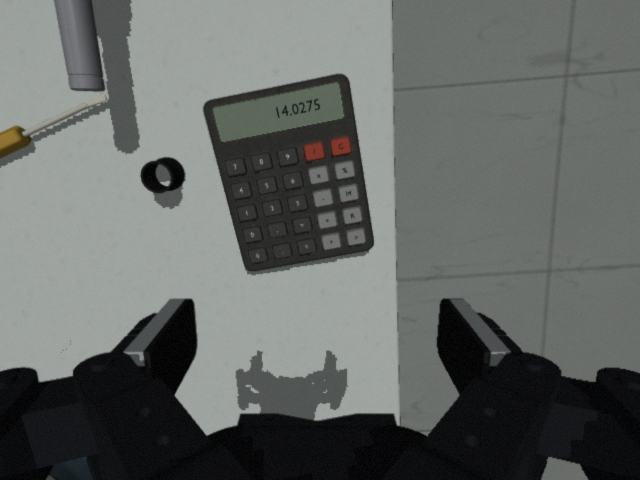

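Wrist view: bar's free end at (85,85), loupe at (162,175), calculator in the middle. I'm not over the head yet, because the second move was refused: each row needs both keys.

>>> servo_tool(
  plan=[
    {"delta_pos":[0.1444,-0.218,0],"delta_rot":[0,0,0]},
    {"delta_pos":[0.1444,-0.218,0],"delta_rot":[0,0,0]},
    {"delta_pos":[0.1444,-0.218,0],"delta_rot":[0,0,0]},
    {"delta_pos":[0.1444,-0.218,0],"delta_rot":[0,0,0]},
    {"delta_pos":[0.1444,-0.218,0],"delta_rot":[0,0,0]},
    {"delta_pos":[0.1444,-0.218,0],"delta_rot":[0,0,0]},
    {"delta_pos":[0.1444,-0.218,0],"delta_rot":[0,0,0]},
    {"delta_pos":[0.1444,-0.218,0],"delta_rot":[0,0,0]},
    {"delta_pos":[0.1444,-0.218,0],"delta_rot":[0,0,0]},
    {"delta_pos":[0,0,0],"delta_rot":[0,0,0]},
    {"delta_pos":[0,0,0],"delta_rot":[0,0,0]},
  ],
)

```text
time: 2.98
tool_pos: [579.9, -120.9, 329.7]
tcp_rot: [0.999, -0.033, -0.0, -0.0]
wrist_force: [-0.6, -0.6, 0.3]
gripper_width: 85.1
grip_force: 0.0
```

```bash
python3 - <<'E'
from h import *
np.set_printoptions(precision=1,suppress=True)
o=manip.get_obs(); c=cam('wrist',o); im=grab_frame('wrist'); save('w2',im)
M=R.from_quat(o['tcp_rot']).as_matrix();print(o['time'],o['tool_pos'],M[:,0]*100)
for t,z in [('socket_mouth',85),('collar_grip',85),('test_bar',85),('v_axis',75),('v_rest',0),('head',0)]:
    for r in spotter.pinpoint(t,'wrist')[:2]: print(t,round(r['conf'],2),np.array(r['position']),onz(c,r['position'],z))
E
```

```text
2.9833 [ 579.9 -120.9  329.7] [99.8 -6.6 -0.1]
socket_mouth 0.74 [405.1 166.1] [ 607.1 -206.5   85. ]
socket_mouth 0.33 [395.9 235.9] [ 539.5 -196.9   85. ]
collar_grip 0.96 [413.2 139.7] [ 630.8 -214.1   85. ]
test_bar 0.82 [397.9 236. ] [ 539.3 -198.9   85. ]
test_bar 0.62 [409.6 326. ] [ 440.8 -209.6   85. ]
v_axis 0.75 [208.9 220.6] [564.9 -11.6  75. ]
v_rest 0.72 [227.5 207.8] [563.9 -14.1   0. ]
head 0.94 [393.  155.2] [ 612.1 -210.6    0. ]
```

View pics/w2.png

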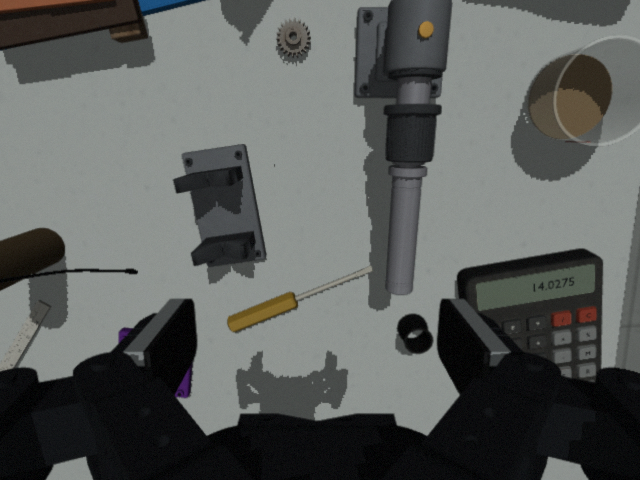

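Wrist view: collar (411,135), flange (408,171), bar from (400,292) to (407,178), V-rest blocks at (208,180) and (225,248), screwdriver (300,300), loupe (414,333). Next I fit the axes from edges.

```bash
python3 - <<'E'
from h import *
np.set_printoptions(precision=1,suppress=True)
o=manip.get_obs(); c=cam('wrist',o)
im=cv2.imread('pics/w2.png'); g=cv2.cvtColor(im,cv2.COLOR_BGR2GRAY).astype(int)
for r in (285,260,230,200,150,135,120): print(r,g[r,376:446:2])
for px in [(400,288),(404,235),(406.5,180),(408,171),(411,150),(411.5,125)]: print(px,onz(c,px,85))
a=cv2.resize(im[90:300,160:280],(480,840)); b=cv2.resize(im[90:300,350:460],(440,840)); v=np.hstack([a,b]); cv2.imwrite('pics/c2.png',cv2.resize(v,None,fx=.7,fy=.7))
E
```

```text
285 [ 76  74  74  74  70  49  66  76  86  87  97 104 103 103 104  95  91  86
  82 144 145 148 145 146 147 147 147 145 145 147 147 146 145 146 149]
260 [ 76  76  73  78  78  64  48  68  76  85  92  98 104 104 101  98  96  92
  84  76 147 145 143 144 144 146 147 148 146 144 147 145 144 144 144]
230 [ 74  75  74  74  73  73  64  48  65  77  84  92  94 101 104 103  98 103
  94  83  73 129 143 146 146 145 142 142 147 146 145 144 143 144 146]
200 [ 75  76  73  75  73  76  76  65  46  67  75  87  90  96 100 104 103 102
 104  97  88  76 117 145 144 146 144 148 146 146 147 143 143 146 146]
150 [ 77  77  76  74  73  28  28  32  28  34  34  36  37  37  39  42  43  44
  39  39  41  38  43  35  37  36  30  31  38 116 145 143 146 146 145]
135 [ 74  71  75  75  75  41  28  25  31  32  35  35  35  39  41  39  41  44
  45  40  45  38  44  36  40  36  31  34  36  50 140 144 147 143 144]
120 [ 74  74  75  70  74  63  18  23  29  29  32  35  36  35  40  37  41  40
  39  46  42  47  40  44  35  34  38  36  35  34  87 144 142 145 144]
(400, 288) [ 482.2 -202.9   85. ]
(404, 235) [ 538.1 -207.9   85. ]
(406.5, 180) [ 592.2 -211.1   85. ]
(408, 171) [ 600.6 -212.6   85. ]
(411, 150) [ 619.9 -215.6   85. ]
(411.5, 125) [ 642.3 -216.2   85. ]
```

View pics/c2.png

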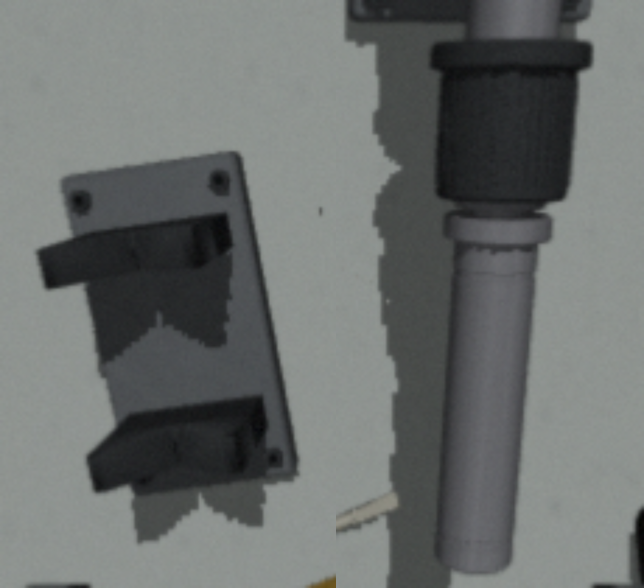

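>>> servo_tool(
  plan=[
    {"delta_pos":[0,0,0],"delta_rot":[0,0,0.009]},
    {"delta_pos":[0.065,0.1,0.19],"delta_rot":[0,0,0]},
    {"delta_pos":[0.065,0.1,0.19],"delta_rot":[0,0,0]},
    {"delta_pos":[0.065,0.1,0.19],"delta_rot":[0,0,0]},
    {"delta_pos":[0.065,0.1,0.19],"delta_rot":[0,0,0]},
    {"delta_pos":[0.065,0.1,0.19],"delta_rot":[0,0,0]},
    {"delta_pos":[0.065,0.1,0.19],"delta_rot":[0,0,0]},
    {"delta_pos":[0,0,0],"delta_rot":[0,0,0]},
    {"delta_pos":[0,0,0],"delta_rot":[0,0,0]},
  ],
)

```text
time: 4.08
tool_pos: [628.7, -217.5, 157.4]
tcp_rot: [0.999, -0.043, -0.002, -0.0]
wrist_force: [1.0, 0.3, -0.1]
gripper_width: 85.1
grip_force: 0.0
```

```bash
python3 - <<'E'
from h import *
np.set_printoptions(precision=1,suppress=True)
o=manip.get_obs(); c=cam('wrist',o); im=grab_frame('wrist'); save('w3',im)
M=R.from_quat(o['tcp_rot']).as_matrix();print(o['time'],o['tool_pos'],M[:,0]*100)
for t,z in [('socket_mouth',85),('collar_grip',85),('test_bar',85),('collar',85)]:
    for r in spotter.pinpoint(t,'wrist')[:2]: print(t,round(r['conf'],2),np.array(r['position']),onz(c,r['position'],z))
ax=lambda s,x:None
u=np.array([.9968,-.0802,0]);n=np.array([.0802,.9968,0]);m=np.array([607,-213.2,85])
for s in (-40,3,24,45,48,55): print(s,proj(c,[m+u*s,m+u*s+n*22,m+u*s-n*22,m+u*s+n*25.5]).ravel())
E
```

```text
4.0833 [ 628.7 -217.5  157.4] [99.6 -8.6 -0.4]
socket_mouth 0.74 [301.7 287.1] [ 608.5 -207.5   85. ]
collar_grip 0.88 [307.2 243.8] [ 633.6 -213.    85. ]
collar_grip 0.34 [306.3 241. ] [ 635.3 -212.6   85. ]
test_bar 0.82 [303.2 387.7] [ 543.3 -202.3   85. ]Traceback (most recent call last):
  File "<stdin>", line 6, in <module>
ValueError: it knows: caliper, collar_grip, head, loupe, screwdriver, shank_end, socket_mouth, steel_gear, test_bar, v_axis, v_rest
```

View pics/w3.png

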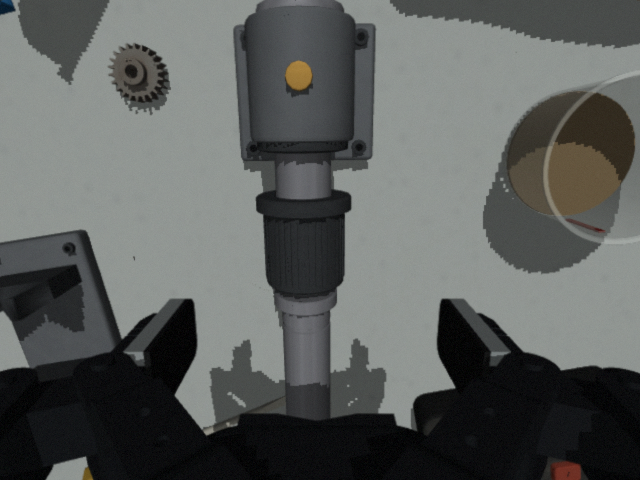

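Wrist view: collar grip centre (304,250), rim (303,205), bar (308,410). The finger midline is at column 317, so the collar sits about 6 mm to the tool's −y and about 3 mm ahead in +x.

>>> servo_tool(
  plan=[
    {"delta_pos":[0.02,-0.036,0],"delta_rot":[0,0,-0.0045]},
    {"delta_pos":[0,0,0.159],"delta_rot":[0,0,0]},
    {"delta_pos":[0,0,0.159],"delta_rot":[0,0,0]},
    {"delta_pos":[0,0,0.159],"delta_rot":[0,0,0]},
    {"delta_pos":[0,0,0.159],"delta_rot":[0,0,0]},
    {"delta_pos":[0,0,0],"delta_rot":[0,0,0]},
  ],
)

```text
time: 4.78
tool_pos: [630.7, -209.7, 60.3]
tcp_rot: [0.999, -0.037, -0.003, -0.001]
wrist_force: [-0.8, -0.1, -0.5]
gripper_width: 85.0
grip_force: 0.0
```

>>> servo_tool(
  plan=[
    {"delta_pos":[0,0,0],"delta_rot":[0,0,0]},
    {"delta_pos":[0,0,0],"delta_rot":[0,0,0]},
    {"delta_pos":[0,0,0],"delta_rot":[0,0,0]},
    {"delta_pos":[0,0,0],"delta_rot":[0,0,0]},
    {"delta_pos":[0,0,0],"delta_rot":[0,0,0]},
    {"delta_pos":[0,0,0],"delta_rot":[0,0,0]},
  ],
  jaw=40,
  force=25,
)

```text
time: 5.28
tool_pos: [634.9, -211.2, 66.4]
tcp_rot: [0.999, -0.038, 0.002, 0.0]
wrist_force: [-0.8, 1.4, 6.7]
gripper_width: 43.5
grip_force: 28.8
```

```bash
python3 - <<'E'
from h import *
o=manip.get_obs(); print({k:np.round(o[k],2) for k in ('time','tool_pos','wrist_force','moment','gripper_width','grip_force')})
E
```

```text
{'time': np.float64(5.28), 'tool_pos': array([ 634.9 , -211.21,   66.4 ]), 'wrist_force': array([-0.78,  1.39,  6.73]), 'moment': array([0.32, 0.13, 0.11]), 'gripper_width': np.float64(43.46), 'grip_force': np.float64(28.8)}
```

>>> servo_tool(
  plan=[
    {"delta_pos":[0,0,0],"delta_rot":[0,0,0]},
    {"delta_pos":[0,0,0],"delta_rot":[0,0,0]},
    {"delta_pos":[0,0,0],"delta_rot":[0,0,0]},
    {"delta_pos":[0.01,0,0],"delta_rot":[0,0,0]},
    {"delta_pos":[0.015,0,0],"delta_rot":[0,0,0]},
    {"delta_pos":[0.015,0,0],"delta_rot":[0,0,0]},
    {"delta_pos":[0.015,0,0],"delta_rot":[0,0,0]},
    {"delta_pos":[0.015,0,0],"delta_rot":[0,0,0]},
    {"delta_pos":[0,0,0],"delta_rot":[0,0,0]},
    {"delta_pos":[0,0,0],"delta_rot":[0,0,0]},
  ],
  jaw=38,
  force=70,
)

```text
time: 6.12
tool_pos: [643.4, -211.9, 66.6]
tcp_rot: [0.999, -0.038, -0.0, 0.0]
wrist_force: [-5.9, 2.5, 10.9]
gripper_width: 43.1
grip_force: 70.9
```

```bash
python3 - <<'E'
from h import *
np.set_printoptions(precision=1,suppress=True)
o=manip.get_obs(); print({k:np.round(o[k],2) for k in ('time','tool_pos','wrist_force','moment','gripper_width','grip_force')})
for n in ('wrist','top'):
    c=cam(n,o); im=grab_frame(n); save('p1'+n,im)
    for t in ('collar_grip','test_bar','socket_mouth'):
        for r in spotter.pinpoint(t,n)[:2]: print(n,t,round(r['conf'],2),np.array(r['position']),onz(c,r['position'],85))
E
```

```text
{'time': np.float64(6.12), 'tool_pos': array([ 643.4, -211.9,   66.6]), 'wrist_force': array([-5.9,  2.5, 10.8]), 'moment': array([0.5, 1.1, 0.1]), 'gripper_width': np.float64(43.08), 'grip_force': np.float64(70.87)}
wrist collar_grip 0.9 [315.8 336.4] [ 641.2 -211.7   85. ]
top collar_grip 0.64 [265.7 332.3] [279.  120.1  85. ]
top collar_grip 0.61 [419.2 167.1] [ 638.4 -207.2   85. ]
top test_bar 0.8 [415.6 218.3] [ 527.1 -199.4   85. ]
top socket_mouth 0.79 [421.6 182.5] [ 604.8 -212.3   85. ]
top socket_mouth 0.79 [265.1 339.3] [264.  121.2  85. ]
```

```bash
python3 - <<'E'
import cv2,numpy as np
f=lambda n:cv2.resize(cv2.imread(f'pics/{n}.png')[140:260,395:445],None,fx=5,fy=5,interpolation=cv2.INTER_CUBIC)
w=cv2.imread('pics/p1wrist.png')[200:400,230:400]
v=np.hstack([f('top0'),f('p1top')]);print(v.shape)
w=cv2.resize(w,(300,350)); w=np.vstack([w,np.zeros((250,300,3),np.uint8)])
cv2.imwrite('pics/c3.png',np.hstack([v,w]))
E
```

```text
(600, 500, 3)
```

View pics/c3.png

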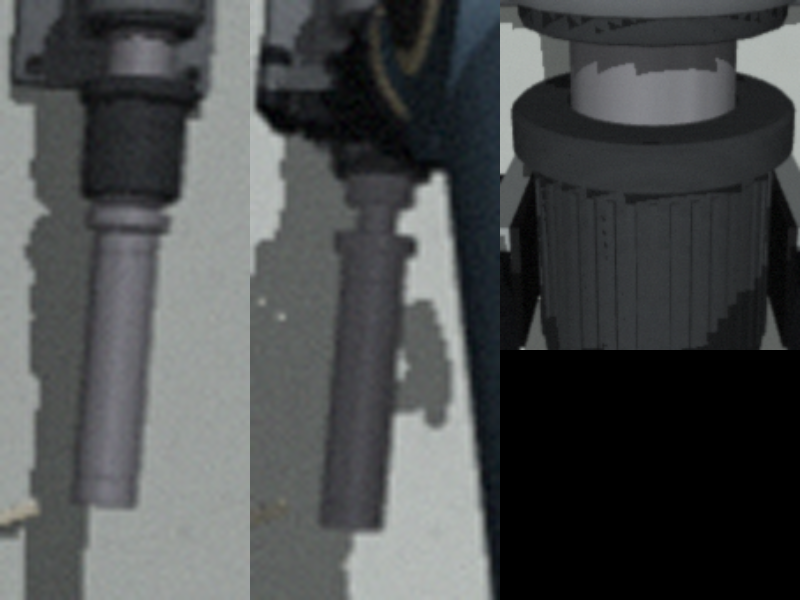

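Top crop, before and after: after the pull, a length of shank shows between the collar and the flange (right panel (375,215)), and the bar's end has moved out about 10 mm. The bar is released. I'll ease the collar back, let go, lift and go over the bar.

>>> servo_tool(
  plan=[
    {"delta_pos":[-0.01,0,0],"delta_rot":[0,0,0]},
    {"delta_pos":[-0.01,0,0],"delta_rot":[0,0,0]},
    {"delta_pos":[0,0,0],"delta_rot":[0,0,0]},
  ],
)

```text
time: 6.77
tool_pos: [642.5, -211.8, 66.6]
tcp_rot: [0.999, -0.038, 0.002, 0.0]
wrist_force: [-1.1, 0.6, 7.0]
gripper_width: 43.0
grip_force: 70.2
```

>>> servo_tool(
  plan=[
    {"delta_pos":[0,0,0],"delta_rot":[0,0,0]},
    {"delta_pos":[0,0,0],"delta_rot":[0,0,0]},
    {"delta_pos":[0,0,0],"delta_rot":[0,0,0]},
    {"delta_pos":[0,0,0],"delta_rot":[0,0,0]},
    {"delta_pos":[0,0,0],"delta_rot":[0,0,0]},
    {"delta_pos":[0,0,-0.14],"delta_rot":[0,0,0]},
    {"delta_pos":[0,0,-0.14],"delta_rot":[0,0,0]},
    {"delta_pos":[0,0,-0.14],"delta_rot":[0,0,0]},
    {"delta_pos":[-0.241,0,0],"delta_rot":[0,0,0]},
    {"delta_pos":[-0.241,0,0],"delta_rot":[0,0,0]},
    {"delta_pos":[-0.241,0,0],"delta_rot":[0,0,0]},
    {"delta_pos":[0,0,0],"delta_rot":[0,0,0]},
  ],
  jaw=75,
)

```text
time: 7.77
tool_pos: [523.7, -203.6, 125.3]
tcp_rot: [0.999, -0.039, -0.005, 0.0]
wrist_force: [-0.7, 0.7, -0.7]
gripper_width: 74.6
grip_force: 0.0
```

```bash
python3 - <<'E'
from h import *
np.set_printoptions(precision=1,suppress=True)
o=manip.get_obs(); print({k:np.round(o[k],2) for k in ('time','tool_pos','wrist_force','moment','gripper_width','grip_force')},R.from_quat(o['tcp_rot']).as_matrix()[:,0])
c=cam('wrist',o); im=grab_frame('wrist'); save('w4',im)
M=R.from_quat(o['tcp_rot']).as_matrix()
for t in ('collar_grip','test_bar','socket_mouth'):
    for r in spotter.pinpoint(t,'wrist')[:2]:
        P=onz(c,r['position'],85); print(t,round(r['conf'],2),np.array(r['position']),P,M.T@(P-o['tool_pos']))
E
```

```text
{'time': np.float64(7.77), 'tool_pos': array([ 523.7, -203.6,  125.3]), 'wrist_force': array([-0.7,  0.7, -0.7]), 'moment': array([-0. ,  0.1,  0. ]), 'gripper_width': np.float64(74.62), 'grip_force': np.float64(0.0)} [ 1.  -0.1 -0. ]
collar_grip 0.47 [ 21.6 187.1] [573.4 -76.4  85. ] [  40.1 -130.7   39.8]
test_bar 0.85 [311.5 256.3] [ 531.1 -202.1   85. ] [ 7.7 -2.1 40.2]
socket_mouth 0.73 [313.4  80.1] [ 608.4 -209.2   85. ] [85.3 -1.1 39.4]
```

View pics/w4.png

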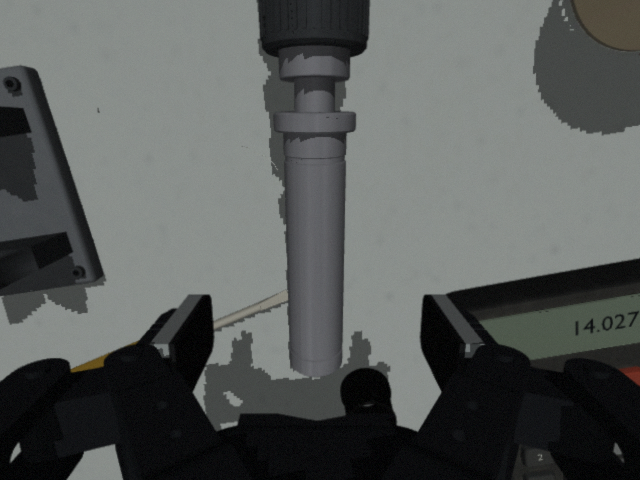

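Wrist view: collar (313,25), nose and shank (315,95), flange (315,122), barrel to (315,370). It is centred between the fingers, with mid-barrel about 7 mm ahead of the TCP. Next: descend and grip.

>>> servo_tool(
  plan=[
    {"delta_pos":[0.067,-0.004,0],"delta_rot":[0,0,0]},
    {"delta_pos":[0,0,0.135],"delta_rot":[0,0,0]},
    {"delta_pos":[0,0,0.135],"delta_rot":[0,0,0]},
    {"delta_pos":[0,0,0.135],"delta_rot":[0,0,0]},
    {"delta_pos":[0,0,0],"delta_rot":[0,0,0]},
  ],
)

```text
time: 8.38
tool_pos: [542.1, -203.0, 62.4]
tcp_rot: [0.999, -0.038, -0.003, -0.001]
wrist_force: [0.2, -0.1, -1.1]
gripper_width: 75.1
grip_force: 0.0
```

>>> servo_tool(
  plan=[
    {"delta_pos":[0,0,0],"delta_rot":[0,0,0]},
    {"delta_pos":[0,0,0],"delta_rot":[0,0,0]},
    {"delta_pos":[0,0,0],"delta_rot":[0,0,0]},
    {"delta_pos":[0,0,0],"delta_rot":[0,0,0]},
    {"delta_pos":[0,0,0],"delta_rot":[0,0,0]},
    {"delta_pos":[0,0,0],"delta_rot":[0,0,0]},
    {"delta_pos":[0,0,0],"delta_rot":[0,0,0]},
    {"delta_pos":[0,0,0],"delta_rot":[0,0,0]},
  ],
  jaw=20,
  force=60,
)

```text
time: 9.05
tool_pos: [543.9, -204.2, 67.1]
tcp_rot: [0.999, -0.038, 0.001, 0.0]
wrist_force: [1.9, 0.4, 2.6]
gripper_width: 26.0
grip_force: 58.9
```

The reading now says I'm about 10 mm too far toward the flange: the picture was taken during an overshoot. I'll regrip nearer mid-barrel.

>>> servo_tool(
  plan=[
    {"delta_pos":[0,0,0],"delta_rot":[0,0,0]},
    {"delta_pos":[0,0,0],"delta_rot":[0,0,0]},
    {"delta_pos":[0,0,0],"delta_rot":[0,0,0]},
    {"delta_pos":[-0.02,0,0],"delta_rot":[0,0,0]},
    {"delta_pos":[-0.02,0,0],"delta_rot":[0,0,0]},
    {"delta_pos":[-0.02,0,0],"delta_rot":[0,0,0]},
    {"delta_pos":[0,0,0],"delta_rot":[0,0,0]},
    {"delta_pos":[0,0,0],"delta_rot":[0,0,0]},
    {"delta_pos":[0,0,0],"delta_rot":[0,0,0]},
  ],
  jaw=55,
)

```text
time: 9.8
tool_pos: [533.8, -203.3, 66.3]
tcp_rot: [0.999, -0.038, 0.0, 0.0]
wrist_force: [-0.5, -0.1, 0.1]
gripper_width: 55.3
grip_force: 0.0
```

```bash
python3 - <<'E'
from h import *
np.set_printoptions(precision=1,suppress=True)
o=manip.get_obs(); c=cam('wrist',o); im=grab_frame('wrist'); save('w5',im)
o2=manip.get_obs(); print(o['time'],o['tool_pos'],o2['time'],o2['tool_pos'],o['wrist_force'])
M=R.from_quat(o['tcp_rot']).as_matrix()
for t in ('collar_grip','test_bar','socket_mouth'):
    for r in spotter.pinpoint(t,'wrist')[:2]:
        P=onz(c,r['position'],85); print(t,round(r['conf'],2),np.array(r['position']),P,M.T@(P-o['tool_pos']))
g=cv2.cvtColor(im,cv2.COLOR_RGB2GRAY); 
print([ (r,int(g[r,316])) for r in range(0,200,6)])
E
```

```text
9.8 [ 533.8 -203.3   66.3] 9.85 [ 533.9 -203.3   66.3] [-0.5 -0.1  0.1]
test_bar 0.9 [314.8 339. ] [ 530.8 -202.8   85. ] [ -3.   -0.3 -18.7]
socket_mouth 0.85 [316.7  94.2] [ 608.5 -209.3   85. ] [ 75.    0.3 -18.7]
[(0, 49), (6, 50), (12, 47), (18, 47), (24, 49), (30, 35), (36, 24), (42, 23), (48, 53), (54, 54), (60, 106), (66, 109), (72, 110), (78, 108), (84, 109), (90, 45), (96, 58), (102, 56), (108, 55), (114, 107), (120, 107), (126, 105), (132, 107), (138, 108), (144, 66), (150, 103), (156, 102), (162, 103), (168, 103), (174, 61), (180, 92), (186, 101), (192, 102), (198, 100)]
```

>>> servo_tool(
  plan=[
    {"delta_pos":[0,0,0],"delta_rot":[0,0,0]},
    {"delta_pos":[0,0,0],"delta_rot":[0,0,0]},
    {"delta_pos":[0,0,0],"delta_rot":[0,0,0]},
    {"delta_pos":[0,0,0],"delta_rot":[0,0,0]},
    {"delta_pos":[0,0,0],"delta_rot":[0,0,0]},
    {"delta_pos":[0,0,0],"delta_rot":[0,0,0]},
  ],
  jaw=20,
  force=60,
)

```text
time: 10.5
tool_pos: [533.9, -203.3, 66.2]
tcp_rot: [0.999, -0.038, 0.0, 0.0]
wrist_force: [0.1, 0.1, 0.9]
gripper_width: 26.2
grip_force: 58.9
```

>>> servo_tool(
  plan=[
    {"delta_pos":[-0.02,0,0],"delta_rot":[0,0,0]},
    {"delta_pos":[-0.03,0,0],"delta_rot":[0,0,0]},
    {"delta_pos":[-0.04,0,0],"delta_rot":[0,0,0]},
    {"delta_pos":[-0.05,0,0],"delta_rot":[0,0,0]},
    {"delta_pos":[-0.05,0,0],"delta_rot":[0,0,0]},
    {"delta_pos":[-0.05,0,0],"delta_rot":[0,0,0]},
    {"delta_pos":[-0.05,0,0],"delta_rot":[0,0,0]},
    {"delta_pos":[-0.05,0,0],"delta_rot":[0,0,0]},
    {"delta_pos":[-0.03,0,0],"delta_rot":[0,0,0]},
    {"delta_pos":[0,0,0],"delta_rot":[0,0,0]},
    {"delta_pos":[0,0,0],"delta_rot":[0,0,0]},
    {"delta_pos":[0,0,0],"delta_rot":[0,0,0]},
  ],
)

```text
time: 11.5
tool_pos: [479.0, -199.1, 66.4]
tcp_rot: [0.999, -0.038, 0.001, 0.0]
wrist_force: [-0.2, 0.5, -3.9]
gripper_width: 26.1
grip_force: 59.2
```

```bash
python3 - <<'E'
from h import *
np.set_printoptions(precision=1,suppress=True)
o=manip.get_obs(); c=cam('wrist',o); im=grab_frame('wrist'); save('w6',im)
print(o['time'],o['tool_pos'],o['wrist_force'],o['gripper_width'])
M=R.from_quat(o['tcp_rot']).as_matrix()
for t in ('collar_grip','test_bar','socket_mouth','shank_end','v_axis'):
    for r in spotter.pinpoint(t,'wrist')[:2]:
        P=onz(c,r['position'],85 if t[0]!='v' else 75); print(t,round(r['conf'],2),np.array(r['position']),P,M.T@(P-o['tool_pos']))
E
```

```text
11.5 [ 479.  -199.1   66.4] [-0.2  0.5 -3.9] 26.145990824014937
collar_grip 0.37 [382.5 389.8] [ 454.7 -220.7   85. ] [-22.6  23.3 -18.6]
```

View pics/w6.png

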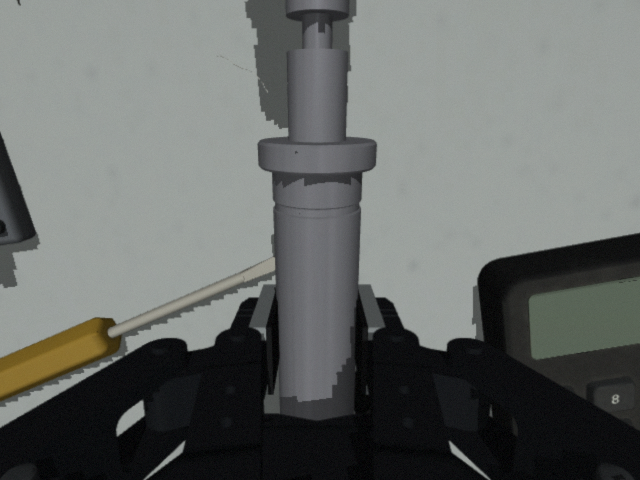

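Wrist view: bar held between pads, flange (317,155), shank to the groove (317,30) and clear of the head. The 4 N of weight on the wrist agrees with that. Next I lift and go sideways to view the V-rest.

>>> servo_tool(
  plan=[
    {"delta_pos":[-0.03,0,-0.05],"delta_rot":[0,0,0]},
    {"delta_pos":[0,0,-0.1],"delta_rot":[0,0,0]},
    {"delta_pos":[0,0,-0.1],"delta_rot":[0,0,0]},
    {"delta_pos":[0,-0.06,-0.05],"delta_rot":[0,0,0]},
    {"delta_pos":[0,-0.12,0],"delta_rot":[0,0,0]},
    {"delta_pos":[0,-0.15,0],"delta_rot":[0,0,0]},
    {"delta_pos":[0.1,-0.15,0],"delta_rot":[0,0,0]},
    {"delta_pos":[0.14,-0.12,0],"delta_rot":[0,0,0]},
    {"delta_pos":[0.14,-0.06,0],"delta_rot":[0,0,0]},
    {"delta_pos":[0.06,0,0],"delta_rot":[0,0,0]},
    {"delta_pos":[0,0,0],"delta_rot":[0,0,0]},
    {"delta_pos":[0,0,0],"delta_rot":[0,0,0]},
  ],
)

```text
time: 12.8
tool_pos: [546.6, -104.9, 110.9]
tcp_rot: [0.999, -0.038, -0.001, 0.0]
wrist_force: [-0.5, -0.4, -3.8]
gripper_width: 26.3
grip_force: 59.5
```

>>> servo_tool(
  plan=[
    {"delta_pos":[0,0,0],"delta_rot":[0,0,0]},
    {"delta_pos":[0,0,0],"delta_rot":[0,0,0]},
    {"delta_pos":[0,0,0],"delta_rot":[0,0,0]},
  ],
)

```text
time: 13.05
tool_pos: [546.3, -105.7, 111.1]
tcp_rot: [0.999, -0.039, -0.0, 0.0]
wrist_force: [0.5, -0.4, -5.3]
gripper_width: 26.6
grip_force: 59.5
```

```bash
python3 - <<'E'
from h import *
np.set_printoptions(precision=1,suppress=True)
o=manip.get_obs(); c=cam('wrist',o); im=grab_frame('wrist'); save('w7',im)
print(o['time'],o['tool_pos'],o['wrist_force'],o['gripper_width'])
M=R.from_quat(o['tcp_rot']).as_matrix(); print(M[:,0]*100)
for t,z in (('v_axis',75),('v_rest',0)):
    for r in spotter.pinpoint(t,'wrist')[:2]:
        P=onz(c,r['position'],z); print(t,round(r['conf'],2),np.array(r['position']),P,M.T@(P-o['tool_pos']))
E
```

```text
13.05 [ 546.3 -105.7  111.1] [ 0.5 -0.4 -5.3] 26.610760050776786
[99.7 -7.7 -0.1]
v_axis 0.75 [113.  249.4] [565.7 -14.3  75. ] [ 12.3 -92.6  36.1]
v_rest 0.84 [171.3 217.1] [564.9 -14.5   0. ] [ 11.7 -92.4 111.1]
```

View pics/w7.png

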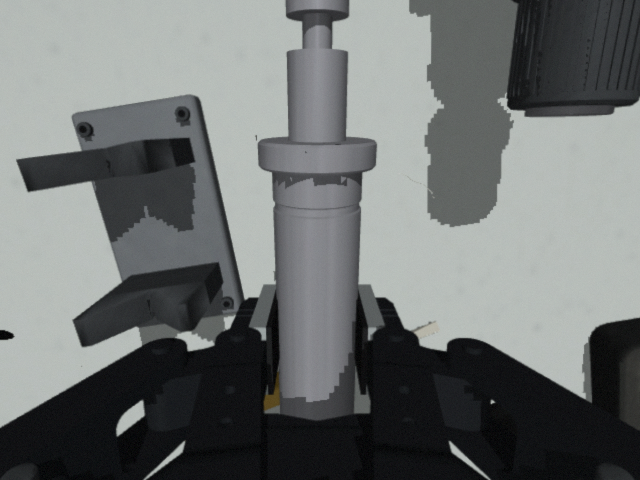

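Wrist view: plate corners (74,115), (198,97), right edge down to (241,303), far block about (105,165), near block about (150,303). The collar at (580,55) looks sprung home, with only a short nose lip at row 110.

```bash
python3 - <<'E'
from h import *
np.set_printoptions(precision=1,suppress=True)
o=manip.get_obs(); c=cam('wrist',o)
M=R.from_quat(o['tcp_rot']).as_matrix()
im=cv2.imread('pics/w7.png'); g=cv2.GaussianBlur(cv2.cvtColor(im,cv2.COLOR_BGR2GRAY),(3,3),0).astype(int)
# right edge of plate: strongest vertical gradient near the line
pts=[]
for r in range(110,280,4):
    x0=int(199+(r-98)*41/202); seg=np.diff(g[r,x0-8:x0+22]); pts.append((x0-8+np.argmax(seg)+.5,r))
pts=np.array(pts); print(pts[::6])
P=np.array([onz(c,p,0) for p in pts])   # shadow/bottom boundary may be at z 0..14
for z in (0,14):
    P=np.array([onz(c,p,z) for p in pts]); d=np.polyfit(P[:,0],P[:,1],1); print(z,np.degrees(np.arctan(d[0])))
b=[onz(c,p,14) for p in [(84,129),(182,113),(228,303)]]; print(b)
v=b[1]-b[2]; print('bolts x',np.degrees(np.arctan2(v[1],v[0])),np.linalg.norm(v)); v=b[0]-b[1]; print('bolts y',np.degrees(np.arctan2(-v[0],v[1])),np.linalg.norm(v))
print('mid',(b[0]+b[2])/2)
for a in (2,4,6,8,10):
    A=R.from_euler('z',a,degrees=True).as_matrix(); C=np.array([565.3,-14.4,0])
    print(a,proj(c,[C+A@[68,36,14],C+A@[68,-36,14],C+A@[-68,-36,14]]).ravel())
E
```

```text
[[201.5 110. ]
 [207.5 134. ]
 [212.5 158. ]
 [218.5 182. ]
 [223.5 206. ]
 [228.5 230. ]
 [234.5 254. ]
 [239.5 278. ]]
0 4.728569753370609
14 4.7285697533706
[array([622. ,  20.6,  14. ]), array([626.8, -35.7,  14. ]), array([509.9, -46.1,  14. ])]
bolts x 5.051663131883019 117.36826671282755
bolts y 4.847995049510452 56.512587126194774
mid [566.  -12.7  14. ]
2 [ 73.7 110.9 201.6  96.9 240.6 318.4]
4 [ 70.2 113.8 196.9  95.  243.9 316.2]
6 [ 66.8 116.8 192.2  93.4 247.1 313.9]
8 [ 63.5 119.9 187.4  91.9 250.2 311.4]
10 [ 60.4 123.2 182.6  90.5 253.3 308.9]
```

>>> servo_tool(
  plan=[
    {"delta_pos":[0,0,0],"delta_rot":[0,0,-0.0344]},
    {"delta_pos":[0,0,0],"delta_rot":[0,0,-0.0345]},
    {"delta_pos":[0,0,0],"delta_rot":[0,0,-0.0344]},
    {"delta_pos":[0.02,-0.06,0],"delta_rot":[0,0,0]},
    {"delta_pos":[0.042,-0.12,0],"delta_rot":[0,0,0]},
    {"delta_pos":[0.042,-0.12,0],"delta_rot":[0,0,0]},
    {"delta_pos":[0.042,-0.12,0],"delta_rot":[0,0,0]},
    {"delta_pos":[0.042,-0.12,0],"delta_rot":[0,0,0]},
    {"delta_pos":[0.023,-0.061,0],"delta_rot":[0,0,0]},
    {"delta_pos":[0,0,0.05],"delta_rot":[0,0,0]},
    {"delta_pos":[0,0,0],"delta_rot":[0,0,0]},
    {"delta_pos":[0,0,0],"delta_rot":[0,0,0]},
  ],
)

```text
time: 14.2
tool_pos: [570.0, -14.2, 102.7]
tcp_rot: [0.999, 0.042, -0.001, 0.001]
wrist_force: [-0.4, 0.4, -5.0]
gripper_width: 26.5
grip_force: 59.6
```

>>> servo_tool(
  plan=[
    {"delta_pos":[0,0,0],"delta_rot":[0,0,0]},
    {"delta_pos":[0,0,0],"delta_rot":[0,0,0]},
    {"delta_pos":[0,0,0],"delta_rot":[0,0,0]},
    {"delta_pos":[0,0,0],"delta_rot":[0,0,0]},
  ],
)

```text
time: 14.53
tool_pos: [571.1, -13.1, 103.8]
tcp_rot: [0.999, 0.043, 0.0, 0.0]
wrist_force: [-0.5, 0.8, -4.6]
gripper_width: 25.9
grip_force: 59.6
```

```bash
python3 - <<'E'
from h import *
np.set_printoptions(precision=1,suppress=True)
o=manip.get_obs(); c=cam('wrist',o); im=grab_frame('wrist'); save('w8',im); sc=grab_frame('scene'); save('s8',sc)
print(o['time'],o['tool_pos'],o['wrist_force'],o['moment'],o['gripper_width'])
M=R.from_quat(o['tcp_rot']).as_matrix(); print(M*100)
C=np.array([565.7,-13.6,0]); A=R.from_euler('z',4.9,degrees=True).as_matrix()
for q in ([68,36,14],[68,-36,14],[45,28,77],[45,-28,77],[45,22,77],[45,-22,77],[31,28,77],[31,-28,77],[-31,28,77],[-31,-28,77]): print(q,proj(c,C+A@np.array(q)))
v=cv2.resize(sc[170:290,230:390],(560,420)); w=np.zeros((600,800,3),np.uint8)
w[:360,:480]=cv2.resize(im,(480,360)); w[180:600,240:800]=v; w[:360,:480]=cv2.resize(im,(480,360)) if False else w[:360,:480]
save('m8',np.vstack([im[:300,:],cv2.resize(sc[190:270,250:420],(640,300))]))
E
```

```text
14.5333 [571.1 -13.1 103.8] [-0.5  0.8 -4.6] [0. 0. 0.] 25.9202328609414
[[  99.6    8.5    0. ]
 [   8.5  -99.6   -0. ]
 [   0.     0.  -100. ]]
[68, 36, 14] [[251.3 135.2]]
[68, -36, 14] [[381.  135.2]]
[45, 28, 77] [[249.3 193.2]]
[45, -28, 77] [[382.7 193.3]]
[45, 22, 77] [[263.6 193.3]]
[45, -22, 77] [[368.4 193.3]]
[31, 28, 77] [[250.7 225.8]]
[31, -28, 77] [[381.3 225.8]]
[-31, 28, 77] [[256.1 355.1]]
[-31, -28, 77] [[376.  355.1]]
```

View pics/m8.png

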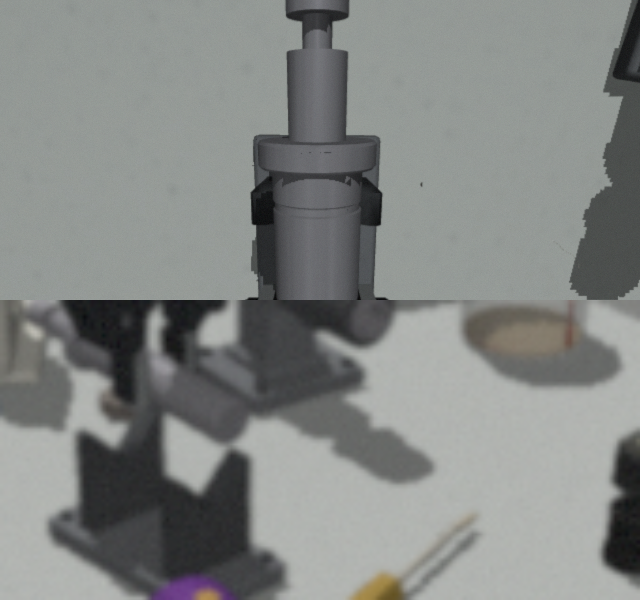

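The wrist view matches the prediction: plate corners at (253,136) and (380,136), block columns 251 to 381, bar axis at column 317, parallel. Lowering in slow steps.

>>> servo_tool(
  plan=[
    {"delta_pos":[0,0,0.05],"delta_rot":[0,0,0]},
    {"delta_pos":[0,0,0.08],"delta_rot":[0,0,0]},
    {"delta_pos":[0,0,0.08],"delta_rot":[0,0,0]},
    {"delta_pos":[0,0,0.05],"delta_rot":[0,0,0]},
    {"delta_pos":[0,0,0.02],"delta_rot":[0,0,0]},
    {"delta_pos":[0,0,0.01],"delta_rot":[0,0,0]},
    {"delta_pos":[0,0,0],"delta_rot":[0,0,0]},
    {"delta_pos":[0,0,0],"delta_rot":[0,0,0]},
    {"delta_pos":[0,0,0],"delta_rot":[0,0,0]},
  ],
)

```text
time: 15.38
tool_pos: [570.4, -12.8, 61.7]
tcp_rot: [0.999, 0.042, -0.001, 0.001]
wrist_force: [-6.5, -0.6, 15.5]
gripper_width: 26.5
grip_force: 61.9
```

>>> servo_tool(
  plan=[
    {"delta_pos":[0,0,0.005],"delta_rot":[0,0,0]},
    {"delta_pos":[0,0,0.005],"delta_rot":[0,0,0]},
    {"delta_pos":[0,0,0],"delta_rot":[0,0,0]},
    {"delta_pos":[0,0,0],"delta_rot":[0,0,0]},
  ],
)

```text
time: 15.72
tool_pos: [570.4, -12.7, 61.6]
tcp_rot: [0.999, 0.042, -0.001, 0.001]
wrist_force: [-10.1, -0.5, 24.6]
gripper_width: 26.1
grip_force: 63.1
```

```bash
python3 - <<'E'
from h import *
np.set_printoptions(precision=2,suppress=True)
o=manip.get_obs(); print(o['time'],o['tool_pos'],o['wrist_force'],o['moment']); M=R.from_quat(o['tcp_rot']).as_matrix(); print(M*100)
im=grab_frame('wrist'); sc=grab_frame('scene'); save('s9',sc); save('w9',im)
save('m9',np.vstack([im[100:400,:],cv2.resize(sc[190:270,250:420],(640,300))]))
E
```

```text
15.7167 [570.35 -12.74  61.6 ] [-10.05  -0.54  24.56] [-0.24  2.55 -0.22]
[[  99.64    8.46   -0.22]
 [   8.46  -99.64   -0.21]
 [  -0.24    0.19 -100.  ]]
```

View pics/m9.png

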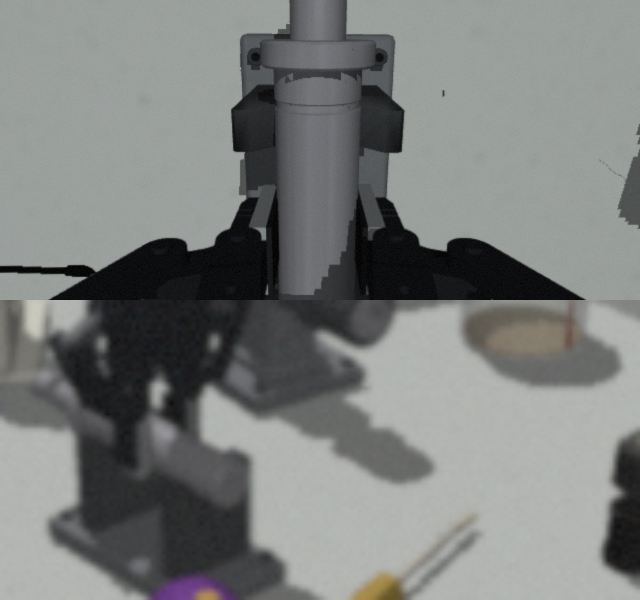

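Moment and −x force say the robot-side end touched its V first; the bar droops a little in the grip. I'll relax the grip so it can pivot level, then go on down slowly.

>>> servo_tool(
  plan=[
    {"delta_pos":[0,0,0],"delta_rot":[0,0,0]},
    {"delta_pos":[0,0,0],"delta_rot":[0,0,0]},
    {"delta_pos":[0,0,0],"delta_rot":[0,0,0]},
    {"delta_pos":[0,0,0],"delta_rot":[0,0,0]},
  ],
  force=20,
)

```text
time: 16.15
tool_pos: [570.4, -12.8, 61.6]
tcp_rot: [0.999, 0.042, -0.001, 0.001]
wrist_force: [-9.5, -1.4, 25.8]
gripper_width: 25.9
grip_force: 63.1
```

```bash
python3 - <<'E'
from h import *
np.set_printoptions(precision=2,suppress=True)
o=manip.get_obs(); print(o['time'],o['tool_pos'],o['wrist_force'],o['moment'],o['grip_force'])
E
```

```text
16.15 [570.38 -12.75  61.64] [-9.47 -1.41 25.82] [-0.25  2.52 -0.27] 63.07084679603577
```

>>> servo_tool(
  plan=[
    {"delta_pos":[0,0,0],"delta_rot":[0,0,0]},
    {"delta_pos":[0,0,0],"delta_rot":[0,0,0]},
    {"delta_pos":[0,0,0],"delta_rot":[0,0,0]},
    {"delta_pos":[0,0,0],"delta_rot":[0,0,0]},
  ],
  jaw=21,
  force=20,
)

```text
time: 16.48
tool_pos: [570.4, -12.7, 61.6]
tcp_rot: [0.999, 0.042, -0.001, 0.001]
wrist_force: [-9.4, -0.8, 25.6]
gripper_width: 26.1
grip_force: 63.1
```

```bash
python3 - <<'E'
from h import *
np.set_printoptions(precision=2,suppress=True)
o=manip.get_obs(); print(o['time'],o['tool_pos'],o['wrist_force'],o['moment'],o['grip_force'])
E
```

```text
16.4833 [570.4  -12.74  61.63] [-9.37 -0.8  25.55] [-0.24  2.57 -0.18] 63.07077169418335
```

The grip doesn't relax while holding, so I'll lift a little, pitch the tool to level the bar (shank side down about 2.4°), and lower again.

>>> servo_tool(
  plan=[
    {"delta_pos":[0,0,-0.02],"delta_rot":[0,0,0]},
    {"delta_pos":[0,0,-0.01],"delta_rot":[0,-0.009,0]},
    {"delta_pos":[0,0,0],"delta_rot":[0,-0.009,0]},
    {"delta_pos":[0,0,0],"delta_rot":[0,-0.009,0]},
    {"delta_pos":[0,0,0],"delta_rot":[0,0,0]},
    {"delta_pos":[0,0,0],"delta_rot":[0,0,0]},
    {"delta_pos":[0,0,0],"delta_rot":[0,0,0]},
  ],
)

```text
time: 17.07
tool_pos: [571.0, -12.6, 62.6]
tcp_rot: [0.999, 0.043, -0.021, 0.001]
wrist_force: [0.2, 0.1, -3.4]
gripper_width: 26.0
grip_force: 59.8
```

```bash
cat > st.py <<'E'
from h import *
np.set_printoptions(precision=2,suppress=True)
o=manip.get_obs(); M=R.from_quat(o['tcp_rot']).as_matrix(); print(o['time'],o['tool_pos'],'F',o['wrist_force'],'M',o['moment'],o['grip_force'],'x',M[:,0])
E
python3 st.py
```

```text
17.0667 [570.99 -12.56  62.57] F [ 0.25  0.13 -3.38] M [-0.05 -0.09  0.  ] 59.759745597839355 x [ 1.    0.09 -0.04]
```

>>> servo_tool(
  plan=[
    {"delta_pos":[0,0,0.01],"delta_rot":[0,0,0]},
    {"delta_pos":[0,0,0.01],"delta_rot":[0,0,0]},
    {"delta_pos":[0,0,0],"delta_rot":[0,0,0]},
    {"delta_pos":[0,0,0],"delta_rot":[0,0,0]},
    {"delta_pos":[0,0,0],"delta_rot":[0,0,0]},
  ],
)

```text
time: 17.48
tool_pos: [571.2, -12.7, 61.9]
tcp_rot: [0.999, 0.042, -0.021, 0.001]
wrist_force: [-4.2, -0.9, 8.4]
gripper_width: 26.1
grip_force: 61.3
```

```bash
python3 st.py
```

```text
17.4833 [571.17 -12.71  61.86] F [-4.2  -0.93  8.39] M [-0.22  0.7  -0.25] 61.2870454788208 x [ 1.    0.08 -0.04]
```

```bash
cat > pitch.py <<'E'
from h import *
from scipy.optimize import least_squares
import sys
p=camera_params('wrist'); K,D=np.array(p['K']),np.array(p['D']); H=np.array(p['hand_eye']); Ti=np.linalg.inv(H)
def edges(n,rows):
    g=cv2.GaussianBlur(cv2.cvtColor(cv2.imread(f'pics/{n}.png'),cv2.COLOR_BGR2GRAY),(3,3),0).astype(float); out=[]
    for r in rows:
        d=np.abs(np.diff(g[r])); 
        def sub(a,b):
            i=a+np.argmax(d[a:b]); w=d[i-2:i+3]; return (w*(np.arange(i-2,i+3)+.5)).sum()/w.sum()
        out.append((r,sub(265,300),sub(333,372)))
    return np.array(out)
def width(rows_r,h,pit):
    # axis in tool frame: point (x,0,-h+...) : z_tool = -(h + x*tan(pit)); h = axis height above TCP level
    c=H[:3,3]; a=np.array([np.cos(pit),0,-np.sin(pit)]); P0=np.array([0,0,-h]); res=[]
    n=np.cross(np.array([0,1,0]),a); n/=np.linalg.norm(n)   # normal in xz plane
    Dm=np.dot(c-P0,n); n=n*np.sign(Dm); Dm=abs(Dm)
    for row,r in rows_r:
        off=r*np.sqrt(1-(r/Dm)**2); up=r*r/Dm; w=[]
        for s in (-1,1):
            X=np.array([P0+n*up+a*t+np.array([0,s*off,0]) for t in np.linspace(-20,115,40)])
            q=cv2.projectPoints(X,cv2.Rodrigues(Ti[:3,:3])[0],Ti[:3,3],K,D)[0][:,0]; o=np.argsort(q[:,1]); w.append(np.interp(row,q[o,1],q[o,0]))
        res.append(w[1]-w[0])
    return np.array(res)
for n in sys.argv[1:]:
    E1=edges(n,range(66,126,6)); E2=edges(n,range(216,282,6))
    W=np.r_[E1[:,2]-E1[:,1],E2[:,2]-E2[:,1]]; rr=[(r,8.7) for r in E1[:,0]]+[(r,14) for r in E2[:,0]]
    s=least_squares(lambda q:width(rr,*q)-W,[18,0],loss='soft_l1'); print(n,'h',s.x[0],'pitch deg (+ shank up)',np.degrees(s.x[1]),'res',np.abs(s.fun).max(),W[:3],W[-3:])
E
python3 pitch.py w6 w7 w8
```

```text
w6 h 11.709493580354346 pitch deg (+ shank up) 5.485330128548999 res 21.863514745036696 [63.70898981 60.76136364 60.23505572] [83.98379657 84.29078014 82.92545293]
w7 h 12.244506344575985 pitch deg (+ shank up) 3.0948020685422404 res 1.066467685513544 [60.86111111 60.75733407 60.35877588] [83.89713805 83.90618938 84.40056315]
w8 h 8.090710345312797 pitch deg (+ shank up) 6.282474620000771 res 0.877157626875487 [60.93806876 60.46004994 60.37983281] [82.48447205 81.79166667 81.17090909]
```

```bash
python3 - <<'E'
from h import *
save('w10',grab_frame('wrist'))
E
python3 pitch.py w5 w9 w10
python3 - <<'E'
from pitch import edges
E
python3 -c "
import sys; sys.argv=['x']
from pitch import *
for n in ('w5','w7','w8','w10'):
    print(n,edges(n,range(60,290,20)).round(1).tolist())
"
```

```text
w5 h 4.0265433145998415 pitch deg (+ shank up) 24.10850157557344 res 32.101948908080885 [ 97.67610147  99.37563025 104.52557545] [86.14528193 83.93599791 83.31818182]
w9 h 7.573149900945877 pitch deg (+ shank up) 3.779350052681961 res 3.951801838971221 [59.02321274 58.82685919 58.41566717] [81.03306878 81.48023715 80.03846154]
w10 h 8.928308126125671 pitch deg (+ shank up) 4.731568213127249 res 11.3852386890523 [60.21343101 59.88043478 59.86813187] [82.13768116 81.79407407 81.08928571]
w5 [[60.0, 288.2, 370.9], [80.0, 265.4, 369.7], [100.0, 287.5, 355.6], [120.0, 287.9, 352.6], [140.0, 291.6, 372.7], [160.0, 265.5, 368.6], [180.0, 271.9, 362.2], [200.0, 269.3, 361.1], [220.0, 273.2, 360.6], [240.0, 270.7, 359.9], [260.0, 272.9, 359.3], [280.0, 275.3, 358.5]]
w7 [[60.0, 286.5, 347.6], [80.0, 286.6, 346.9], [100.0, 287.2, 346.5], [120.0, 287.6, 345.9], [140.0, 292.4, 372.4], [160.0, 265.4, 360.6], [180.0, 271.8, 361.5], [200.0, 273.0, 360.5], [220.0, 273.2, 360.4], [240.0, 273.7, 359.6], [260.0, 274.5, 358.8], [280.0, 274.5, 358.2]]
w8 [[60.0, 286.3, 347.4], [80.0, 286.6, 346.8], [100.0, 287.2, 346.6], [120.0, 287.5, 345.9], [140.0, 293.5, 336.8], [160.0, 265.4, 372.0], [180.0, 282.3, 344.7], [200.0, 273.5, 359.6], [220.0, 273.7, 359.6], [240.0, 275.0, 359.6], [260.0, 276.0, 358.8], [280.0, 276.9, 358.3]]
w10 [[60.0, 287.5, 348.0], [80.0, 287.8, 347.6], [100.0, 288.5, 347.2], [120.0, 277.5, 346.6], [140.0, 291.8, 337.5], [160.0, 265.6, 368.5], [180.0, 272.6, 361.7], [200.0, 274.5, 360.1], [220.0, 276.3, 359.5], [240.0, 274.6, 359.2], [260.0, 276.7, 359.6], [280.0, 276.8, 358.5]]
```

>>> servo_tool(
  plan=[
    {"delta_pos":[0,0,0],"delta_rot":[0,0.009,0]},
    {"delta_pos":[0,0,0],"delta_rot":[0,0,0]},
    {"delta_pos":[0,0,0],"delta_rot":[0,0,0]},
    {"delta_pos":[0,0,0],"delta_rot":[0,0,0]},
  ],
)

```text
time: 17.87
tool_pos: [571.5, -12.7, 61.9]
tcp_rot: [0.999, 0.043, -0.013, 0.001]
wrist_force: [-2.5, -0.7, 7.5]
gripper_width: 26.1
grip_force: 60.9
```

```bash
python3 st.py
```

```text
17.8667 [571.55 -12.67  61.87] F [-2.54 -0.67  7.45] M [-0.18  0.66 -0.23] 60.86116075515747 x [ 1.    0.09 -0.03]
```

>>> servo_tool(
  plan=[
    {"delta_pos":[0,0,0.01],"delta_rot":[0,0,0]},
    {"delta_pos":[0,0,0],"delta_rot":[0,0,0]},
    {"delta_pos":[0,0,0],"delta_rot":[0,0,0]},
    {"delta_pos":[0,0,0],"delta_rot":[0,0,0]},
  ],
)

```text
time: 18.2
tool_pos: [571.6, -12.6, 61.7]
tcp_rot: [0.999, 0.042, -0.013, 0.001]
wrist_force: [-5.7, -0.8, 16.2]
gripper_width: 26.1
grip_force: 62.2
```

```bash
python3 st.py
```

```text
18.2 [571.57 -12.62  61.74] F [-5.67 -0.79 16.16] M [-0.35  1.35 -0.26] 62.20109939575195 x [ 1.    0.08 -0.03]
```

```bash
python3 - <<'E'
from h import *
im=grab_frame('wrist'); save('w11',im)
for n in ('w8','w9','w11'):
    g=cv2.GaussianBlur(cv2.imread(f'pics/{n}.png',0),(3,3),0).astype(float)
    for r in range(200,256,8):
        d=np.abs(np.diff(g[r])); pk=[i for i in range(200,440) if d[i]>6 and d[i]==d[max(0,i-4):i+5].max()]
        print(n,r,[(p,int(d[p])) for p in pk])
E
```

```text
w8 200 [(250, 56), (273, 13), (359, 7), (381, 55)]
w8 208 [(250, 53), (272, 14), (360, 13), (381, 48)]
w8 216 [(250, 46), (251, 46), (273, 12), (360, 8), (380, 50)]
w8 224 [(251, 29), (273, 7), (274, 7), (275, 7), (380, 41)]
w8 232 [(255, 44), (360, 10), (375, 33)]
w8 240 [(255, 20), (359, 10), (375, 36)]
w8 248 [(251, 32), (359, 10), (375, 29)]
w9 200 [(240, 38), (275, 14), (392, 35)]
w9 208 [(231, 40), (274, 10), (347, 7), (360, 10), (401, 37)]
w9 216 [(230, 49), (275, 9), (359, 9), (403, 53)]
w9 224 [(231, 59), (275, 9), (359, 9), (402, 45)]
w9 232 [(231, 54), (274, 11), (275, 11), (359, 9), (402, 55)]
w9 240 [(232, 55), (275, 15), (359, 10), (401, 48)]
w9 248 [(232, 57), (358, 8), (363, 13), (401, 56)]
w11 200 [(241, 43), (257, 7), (274, 14), (275, 14), (359, 9), (391, 47)]
w11 208 [(236, 39), (360, 9), (397, 37)]
w11 216 [(230, 58), (276, 7), (277, 7), (359, 8), (404, 44)]
w11 224 [(230, 49), (274, 8), (275, 8), (359, 8), (403, 55)]
w11 232 [(231, 57), (275, 10), (359, 9), (402, 46)]
w11 240 [(231, 51), (274, 14), (358, 9), (359, 9), (402, 55)]
w11 248 [(232, 56), (275, 14), (358, 10), (359, 10), (401, 50)]
```

At the far block, bar width to block width in pixels is 84/171 = 0.491, where seated gives 0.495. It is centred (317 against 316.5) and the load is shared between the blocks, so the bar is seated. I'll unload, open and back off.

>>> servo_tool(
  plan=[
    {"delta_pos":[0,0,-0.007],"delta_rot":[0,0,0]},
    {"delta_pos":[0,0,-0.006],"delta_rot":[0,0,0]},
    {"delta_pos":[0,0,0],"delta_rot":[0,0,0]},
    {"delta_pos":[0,0,0],"delta_rot":[0,0,0]},
  ],
)

```text
time: 18.58
tool_pos: [571.6, -12.7, 61.9]
tcp_rot: [0.999, 0.043, -0.013, 0.001]
wrist_force: [-2.3, -0.9, 8.0]
gripper_width: 25.9
grip_force: 60.9
```

>>> servo_tool(
  plan=[
    {"delta_pos":[0,0,0],"delta_rot":[0,0,0]},
    {"delta_pos":[0,0,0],"delta_rot":[0,0,0]},
    {"delta_pos":[0,0,0],"delta_rot":[0,0,0]},
    {"delta_pos":[0,0,0],"delta_rot":[0,0,0]},
    {"delta_pos":[0,0,0],"delta_rot":[0,0,0]},
  ],
  jaw=60,
)

```text
time: 19.0
tool_pos: [570.9, -12.4, 60.4]
tcp_rot: [0.999, 0.043, -0.014, 0.001]
wrist_force: [-0.5, -0.3, 0.7]
gripper_width: 59.9
grip_force: 0.0
```

```bash
python3 st.py; python3 - <<'E'
from h import *
np.set_printoptions(precision=1,suppress=True)
o=manip.get_obs(); c=cam('wrist',o); im=grab_frame('wrist'); save('w12',im)
for n in ('w12',):
    g=cv2.GaussianBlur(cv2.imread(f'pics/{n}.png',0),(3,3),0).astype(float)
    for r in (80,216,224,232,240,248):
        d=np.abs(np.diff(g[r])); print(n,r,[(p,int(d[p])) for p in range(200,440) if d[p]>6 and d[p]==d[max(0,p-4):p+5].max()])
for t in ('test_bar','v_axis'):
    for r in spotter.pinpoint(t,'wrist')[:2]: print(t,r['conf'],onz(c,r['position'],75))
E
```

```text
19.0 [570.88 -12.36  60.38] F [-0.54 -0.33  0.74] M [ 0.02 -0.    0.01] 0.0 x [ 1.    0.09 -0.03]
w12 80 [(289, 35), (349, 37)]
w12 216 [(230, 52), (275, 7), (276, 7), (362, 8), (406, 50)]
w12 224 [(231, 53), (276, 9), (361, 7), (405, 47)]
w12 232 [(231, 55), (275, 14), (360, 8), (361, 8), (405, 51)]
w12 240 [(232, 53), (275, 13), (361, 9), (404, 54)]
w12 248 [(232, 59), (275, 14), (360, 12), (404, 47)]
test_bar 0.69 [566.4 -12.2  75. ]
```

>>> servo_tool(
  plan=[
    {"delta_pos":[0,0,-0.05],"delta_rot":[0,0,0]},
    {"delta_pos":[0,0,-0.1],"delta_rot":[0,0,0]},
    {"delta_pos":[0,0,-0.2],"delta_rot":[0,0,0]},
    {"delta_pos":[0,0,-0.25],"delta_rot":[0,0,0]},
    {"delta_pos":[0,0,-0.25],"delta_rot":[0,0,0]},
    {"delta_pos":[0,0.1,-0.25],"delta_rot":[0,0.009,0]},
    {"delta_pos":[0,0.2,-0.15],"delta_rot":[0,0.009,0]},
    {"delta_pos":[0,0.2,0],"delta_rot":[0,0,0]},
    {"delta_pos":[0,0.1,0],"delta_rot":[0,0,0]},
    {"delta_pos":[0,0,0],"delta_rot":[0,0,0]},
    {"delta_pos":[0,0,0],"delta_rot":[0,0,0]},
    {"delta_pos":[0,0,0],"delta_rot":[0,0,0]},
  ],
)

```text
time: 20.15
tool_pos: [583.5, -100.2, 248.1]
tcp_rot: [0.999, 0.044, -0.0, -0.001]
wrist_force: [-0.2, 1.4, 0.1]
gripper_width: 60.1
grip_force: 0.0
```

>>> servo_tool(
  plan=[
    {"delta_pos":[0,0,0],"delta_rot":[0,0,0]},
    {"delta_pos":[0,0,0],"delta_rot":[0,0,0]},
    {"delta_pos":[0,0,0],"delta_rot":[0,0,0]},
  ],
)

```text
time: 20.4
tool_pos: [583.6, -100.4, 248.0]
tcp_rot: [0.999, 0.044, -0.0, -0.0]
wrist_force: [-0.0, -0.4, 0.4]
gripper_width: 60.0
grip_force: 0.0
```

```bash
python3 st.py; python3 - <<'E'
from h import *
np.set_printoptions(precision=1,suppress=True)
o=manip.get_obs()
for n in ('wrist','scene','top'):
    c=cam(n,o); im=grab_frame(n); save('f_'+n,im)
    for t,z in (('test_bar',75),('v_rest',0),('shank_end',75),('collar_grip',85),('socket_mouth',85),('screwdriver',0),('loupe',0),('steel_gear',0),('caliper',0)):
        for r in spotter.pinpoint(t,n)[:2]: print(n,t,round(r['conf'],2),onz(c,r['position'],z))
c=cam('wrist',o)
u=np.array([.997,-.077,0]);v=np.array([.077,.997,0]);m=np.array([607.5,-209.3,85])
print(proj(c,[m+u*s for s in (0,3,24,48,55,75)]))
g=cv2.imread('pics/f_wrist.png',0).astype(int)
a,b=proj(c,[m-u*10,m+u*85])
print([(s,int(g[int(q[1]),int(q[0])])) for s in range(-6,80,2) for q in proj(c,[m+u*s]) if 0<=q[0]<640 and 0<=q[1]<480])
print([(s,int(g[int(q[1]),int(q[0])])) for s in range(30,80,2) for q in proj(c,[m+u*s+v*23.5]) if 0<=q[0]<640 and 0<=q[1]<480])
E
```

```text
20.4 [ 583.64 -100.43  247.97] F [-0.02 -0.35  0.42] M [-0.04  0.01 -0.04] 0.0 x [ 1.    0.09 -0.  ]
wrist test_bar 0.85 [564.9  -9.8  75. ]
wrist v_rest 0.92 [564.5 -15.5   0. ]
wrist v_rest 0.63 [544.9   9.4   0. ]
wrist shank_end 0.95 [681.9  -4.6  75. ]
wrist collar_grip 0.87 [ 631.  -212.5   85. ]
wrist socket_mouth 0.85 [ 606.9 -207.9   85. ]
wrist screwdriver 0.95 [449.1 -92.4   0. ]
wrist loupe 0.55 [ 396. -231.    0.]
wrist steel_gear 0.73 [ 739.3 -106.7    0. ]
scene test_bar 0.94 [567.8 -11.1  75. ]
scene test_bar 0.28 [ 486.5 -110.2   75. ]
scene v_rest 0.7 [570.8 -15.5   0. ]
scene shank_end 0.79 [685.   -9.2  75. ]
scene shank_end 0.45 [289.3 325.8  75. ]
scene collar_grip 0.93 [290.8 111.1  85. ]
scene collar_grip 0.88 [ 643.9 -223.6   85. ]
scene socket_mouth 0.62 [ 605.  -197.8   85. ]
scene socket_mouth 0.6 [261.  126.2  85. ]
scene screwdriver 0.88 [447.6 -90.5   0. ]
scene loupe 0.84 [ 398.2 -239.7    0. ]
scene steel_gear 0.58 [ 741.1 -106.4    0. ]
scene caliper 0.72 [369.  285.9   0. ]
top test_bar 0.9 [567.3  -6.8  75. ]
top v_rest 0.62 [568.2 -12.5   0. ]
top
[... 306 characters left out ...]
89.7  96.4]]
[(-6, 152), (-4, 157), (-2, 153), (0, 97), (2, 53), (4, 41), (6, 47), (8, 41), (10, 45), (12, 35), (14, 40), (16, 40), (18, 45), (20, 45), (22, 46), (24, 42), (26, 45), (28, 43), (30, 44), (32, 42), (34, 40), (36, 44), (38, 47), (40, 43), (42, 42), (44, 28), (46, 21), (48, 42), (50, 44), (52, 42), (54, 46), (56, 92), (58, 109), (60, 102), (62, 103), (64, 107), (66, 107), (68, 104), (70, 107), (72, 104), (74, 66), (76, 54), (78, 36)]
[(30, 66), (32, 64), (34, 72), (36, 68), (38, 63), (40, 73), (42, 71), (44, 67), (46, 17), (48, 18), (50, 18), (52, 18), (54, 63), (56, 79), (58, 79), (60, 37), (62, 40), (64, 41), (66, 41), (68, 43), (70, 41), (72, 42), (74, 41), (76, 31), (78, 20)]
```

```bash
python3 - <<'E'
from h import *
np.set_printoptions(precision=1,suppress=True)
o=manip.get_obs()
for n in ('wrist','scene','top'): grab_frame(n)
for t in ('test_bar','shank_end','v_rest'):
    A=np.zeros((3,3));b=np.zeros(3);L=[]
    for n in ('wrist','scene','top'):
        r=spotter.pinpoint(t,n)[0]; p,d=ray(cam(n,o),r['position']); d/=np.linalg.norm(d); Q=np.eye(3)-np.outer(d,d); A+=Q;b+=Q@p;L.append((p,Q))
    X=np.linalg.solve(A,b); print(t,X,[np.linalg.norm(Q@(X-p)) for p,Q in L])
c=cam('wrist',o); C=np.array([565.7,-13.6,0]); Am=R.from_euler('z',4.9,degrees=True).as_matrix()
g=cv2.GaussianBlur(cv2.imread('pics/f_wrist.png',0),(3,3),0).astype(float)
for x in (-38,38):
    q=proj(c,[C+Am@[x,28,77],C+Am@[x,14,76.5],C+Am@[x,-14,76.5],C+Am@[x,-28,77]]); r=int(q[:,1].mean()); d=np.abs(np.diff(g[r]))
    print(x,r,q[:,0],[(p,int(d[p])) for p in range(int(q[0,0])-15,int(q[3,0])+15) if d[p]>5 and d[p]==d[p-4:p+5].max()])
E
```

```text
test_bar [564.3 -11.   77.8] [np.float64(3.436217371081608), np.float64(1.7997426486904673), np.float64(3.7601635149956887)]
shank_end [683.6  -3.6  74.8] [np.float64(1.4103699926052518), np.float64(1.8595679315225835), np.float64(3.2323056497529135)]
v_rest [569.1 -13.5   4.5] [np.float64(3.531225352311), np.float64(0.4407217280442213), np.float64(3.815630990968334)]
-38 273 [172.9 190.3 224.5 241.5] [(174, 42), (191, 17), (224, 8), (245, 7), (252, 11)]
38 180 [163.9 182.4 218.9 236.9] [(166, 43), (184, 15), (219, 8), (237, 6), (245, 9)]
```

The bar's edges match the seated prediction at both blocks, the collar is home and the bystanders are unmoved. Handing in.

```bash
python3 -c "
from workcell import manip
print(manip.close_job())"
```

```text
the job is handed in; nothing more can be done
None
```

The job is handed in at about 21 s: the bar was released, drawn out and laid in both V-blocks, the collar sprang home and nothing else was seen to have moved; I viewed 13 pictures, three over the limit of 10.

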